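# Slide the sensor probe across the well block into its socket

### The arm

A 7-joint arm with a two-finger parallel gripper is mounted at the origin on a cart in front of the work surface, level with it; the furniture and walls round the work are solid. World frame = base frame: x ahead of the robot, y to its left, z up, the work surface at z = 0. Lengths are in m, angles in rad, forces in N, time in s.
With the tool pointing down it reaches from about 0.4 to 0.85 m from the base axis. Payload 10.4 kg.
Tool frame: the origin (TCP) lies between the finger pads; the fingertips stand tip_extent ahead of it and the grasp point (between the pads) lies 2 mm behind it (tip_extent is the distance from the TCP to the fingertips, in m); z points along the fingers, y is the direction in which the jaws open and shut (so a half turn about z gives the same grasp; the last joint's range is limited). The gripper opens to 87 mm and grips with 3 to 60 N. Pads are 19 mm wide; open, the fingers measure 117 mm over their backs; the gripper's body (75 mm by 190 mm) begins 51 mm behind the grasp point.
Start: joints at [-1.173, 0.332, -0.065, 1.46, 0.022, 1.35, -0.088], TCP at [0.255, 0.571, 0.24] pointing down, gripper open.
Joint ranges: [-2.6, 2.6], [-0.5, 2.12], [-1.47, 1.34], [0.16, 2.42], [-1.27, 4.41], [0.06, 2.06], [-2.6, 2.6]. Speed limits (rad/s): [2.22, 2.22, 2.79, 2.79, 3.14, 3.14, 3.14].

### API

Orientations are given as a unit quaternion [x, y, z, w].
In Python, from bench import read_state, camera, camera_params, close_job, tip_extent gives the robot as it stands. The module is installed in compiled form; this text tells all that it offers.
- The arm moves only by the tool send_rows, never from a script. Its argument "steps" is a list of rows, each a list of 7 numbers: the turn, a rotation vector about the tool's x, y, z in degrees, then the shift along the tool's x, y, z in m, then the gripper's target within -1 to 1 (shut at 1, half-way at 0, fully open at -1). In form: [[ax, ay, az, x, y, z, jaw], ...]. A call has exactly 10 rows; each row shifts and turns the pose as measured when the row begins, along the tool's axes as they then stand; what a row does not reach is not made up. A row lasts 1/10 s, in which the tool goes at most 50 mm and 8.59 degrees, less where a joint would pass 70% of its speed; a pose out of reach is approached as far as the arm can. A call with a gripper value outside its range is refused whole. The fingers move at their own pace and stop on an object; "force" is the grip in N (left out, the last holds). Time passes only in rows, so rows that do not move let the fingers close, or fill a call up. It gives the time, the measured TCP pose, the force and the opening at its end, in the units of the state.
- read_state(): the state, without advancing time (a new reading comes with each control period).
- camera(name): name is "scene" or "side" or "wrist"; returns (picture, depth): 384x512x3 uint8, blue, green, red; 384x512 float32, m along the optical axis (not along the pixel's ray), 0 where there is no reading.
- camera_params(name): a dict with "camera_matrix" (3x3 intrinsics, pixels), "dist" ([k1, k2, p1, p2, k3] as OpenCV has them; the pictures are not rectified), "world_from_camera" (4x4, takes a point from camera to world coordinates). Camera axes: x right, y down, z forward; pixel columns grow to the right and rows downward; lengths in m; the calibration is good to about 2 mm. A picture is of the moment at which its call begins: read the wrist's pose just before it. camera_params takes no time and is no camera call; for the wrist camera it gives the pose at the moment of the call.
- close_job(): hands the job in, once; it reports no verdict.
The state is a dict: "time": time; "joint_positions": joint angles; "joint_vel": joint speeds; "joint_torque": joint torques, N m; "ee_pos": TCP position; "eef_rot": TCP orientation; "ft_force": force on the tool from outside, world axes, zero at the start; "torque": the same for the moment, N m; "width": finger opening in m.
Only numpy, scipy, OpenCV 4.12 (cv2) and the standard library are available. Lean on these libraries where they do the work, as an engineer would, in place of code of your own. Each camera call takes 0.05 s, during which the arm holds its last target.

### The job

The sensor probe stands on the cover plate of the low well block. Slide it across the plate, keeping its foot on the plate and the probe upright, until it drops into the large round socket, and leave it standing upright at the bottom of the socket.

Things in the scene. Friction and masses are not known exactly. Their poses are not given: they have to be found in the camera images.
- probe: Loose upright sensor probe, 118 mm tall, about 0.2 kg, standing on the cover plate: lower half a steel cylinder 36 mm wide (flat foot 31 mm, small bevel), upper half a grey grip 30 mm wide from 56 to 112 mm above the foot. Origin at the centre of the foot, z up its axis; yaw is meaningless. Grip it firmly (60 N holds): in a weak grip (25 N) foot friction swings it between the pads as it slides.
- well_block: Fixed grey block, 190 (x) x 170 (y) x 50 mm high, flat aluminium cover plate on top, at any yaw. Origin at the centre of its underside, z up. Holes in the plate: the large socket (x=+55, y=0 mm) and two vial ports 26 mm wide (x=-50, y=+55 and -55), too small for the probe; an amber vial 22 mm wide with a black cap stands in the port at y=+55 and sticks out 35 mm.
- socket (a point): Centre of the mouth of the large socket, level with the plate's top. A plain round hole 57 mm wide, 35 mm deep, flat floor: the probe has 10 mm of play all round; at the bottom its foot is 35 mm below this point, its top 83 mm above. Fixed near by: a tester 285 mm high (x 0.53-0.77, y 0.04-0.18 m); a shelf board 0.6 m up (x over 0.57, y under -0.25 m) on a post (x 0.68, y -0.33).
Mind the look-alikes: they are no part of the job. Leave any yellow look-alike of the probe alone.

How it is judged:
By the outcome, as a careful person would: the job done as asked, in the order asked, and still so for the second after the job is handed in, with the robot touching nothing.
It also fails if it takes over 38 s, if anything falls off the work surface, if the arm or the gripper's body presses on something with over 40 N, if the wrist force passes 120 N, or if a joint passes its speed limit or range.

## Working session

There is one attempt and no reset: what is moved stays moved. The work goes in short steps, Python scripts to look and compute and a tool call to move; the robot and the scene stay as the last step left them, time stands still between calls to the robot, and variables do not carry over. Pictures are saved under pics/ and viewed, and the job is handed in when it is done.

Besides the shell and the picture viewer there is one more tool, called after "Request:" as a command line: name --pt "numbers of a row" for each row, then --argument value for the rest. send_rows: Moves the arm, as the interface text tells. Its arguments: {"type":"object","properties":{"steps":{"type":"array"},"force":{"type":"number"}},"required":["steps"]}

```bash
mkdir -p pics
python3 - <<'E'
from bench import *
import cv2,numpy as np
s=read_state();print(s); print(tip_extent if not callable(tip_extent) else tip_extent())
for n in ["scene","side"]:
    im,d=camera(n);cv2.imwrite(f"pics/{n}0.png",im);np.save(f"{n}0.npy",d);p=camera_params(n);print(n,p)
E
```

```text
{'time': 0.0, 'joint_positions': array([-1.17257256,  0.33291716, -0.06468414,  1.46096254,  0.02162373,
        1.34985381, -0.08851658]), 'joint_vel': array([-0.00088172, -0.00051946,  0.00139771, -0.00029256, -0.00219848,
        0.00230651,  0.00015635]), 'joint_torque': array([-2.07437902e-04, -6.23238444e+01,  2.46100343e-02, -3.89906573e+01,
       -6.14304794e-02,  3.95993760e-02,  1.33343992e-04]), 'ee_pos': array([0.2551935 , 0.57013488, 0.23871546]), 'eef_rot': array([ 2.08865067e-01,  9.77944202e-01, -7.14702057e-04, -1.04966794e-04]), 'ft_force': array([0.2892438 , 0.1436439 , 0.44424339]), 'torque': array([-0.01278875,  0.02151307, -0.02774066]), 'width': 0.08696219506677468}
0.017
scene {'camera_matrix': array([[429.94298241,   0.        , 253.62231834],
       [  0.        , 429.94298241, 186.37129834],
       [  0.        ,   0.        ,   1.        ]]), 'dist': array([0.04011637, 0.        , 0.        , 0.        , 0.        ]), 'world_from_camera': array([[ 0.58945315, -0.56413688,  0.57818212, -0.01297908],
       [-0.80775401, -0.40377792,  0.42953097, -0.54960812],
       [-0.00885709, -0.72021731, -0.69369199,  0.65351642],
       [ 0.        ,  0.        ,  0.        ,  1.        ]])}
side {'camera_matrix': array([[397.22295646,   0.        , 248.63161112],
       [  0.        , 397.22295646, 193.54251568],
       [  0.        ,   0.        ,   1.        ]]), 'dist': array([-0.03861967,  0.        ,  0.        ,  0.        ,  0.        ]), 'world_from_camera': array([[-0.9952954 , -0.06112949,  0.07516814,  0.4294619 ],
       [-0.09676467,  0.66612886, -0.73953292,  0.4483143 ],
       [-0.0048644 , -0.74332734, -0.66891017,  0.65983161],
       [ 0.        ,  0.        ,  0.        ,  1.        ]])}
```

View pics/scene0.png

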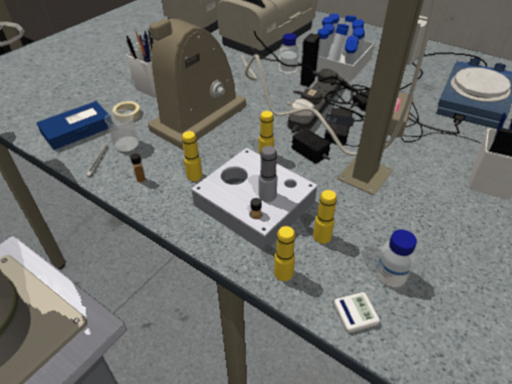

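View pics/side0.png

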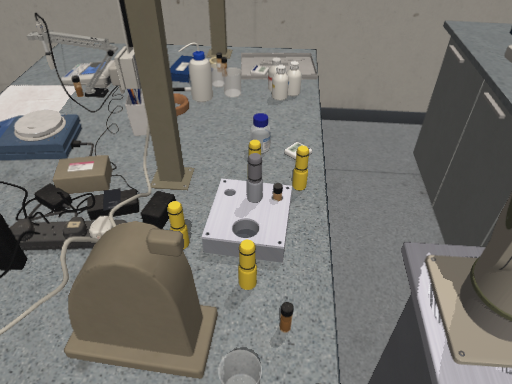

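Scene view: block with socket at about (234,175), probe at (268,175), vial at (256,208), empty port at (290,183), four yellow look-alikes around it. Side view: socket (246,228), probe (255,180). Next I measure them.

```bash
cat > h.py <<'E'
import numpy as np,cv2
from bench import *
def rays(p,uv):
    uv=np.asarray(uv,float).reshape(-1,1,2)
    n=cv2.undistortPoints(uv,p["camera_matrix"],p["dist"]).reshape(-1,2)
    return np.c_[n,np.ones(len(n))]
def onplane(p,uv,z):
    r=rays(p,uv);T=p["world_from_camera"];d=r@T[:3,:3].T;o=T[:3,3]
    return o+d*((z-o[2])/d[:,2])[:,None]
def cloud(p,D):
    v,u=np.mgrid[:D.shape[0],:D.shape[1]]
    r=rays(p,np.c_[u.ravel(),v.ravel()]);T=p["world_from_camera"]
    return ((r*D.reshape(-1,1))@T[:3,:3].T+T[:3,3]).reshape(D.shape+(3,))
E
python3 - <<'E'
from h import *
for n in ["scene","side"]:
    p=camera_params(n);D=np.load(f"{n}0.npy");im=cv2.imread(f"pics/{n}0.png");P=cloud(p,D);ok=D>0
    roi=ok&(P[...,0]>.3)&(P[...,0]<.8)&(P[...,1]>-.5)&(P[...,1]<.15)
    pl=roi&(abs(P[...,2]-.05)<.006)
    k,lab,st,c=cv2.connectedComponentsWithStats(pl.astype(np.uint8))
    i=1+np.argmax(st[1:,4]);m=lab==i
    print(n,st[i],"z",np.median(P[m][:,2]))
    xy=onplane(p,np.argwhere(m)[:,::-1],.05)[:,:2]
    r=cv2.minAreaRect((xy*1000).astype(np.float32));print("rect",r)
    # holes in plate
    cs,hh=cv2.findContours(m.astype(np.uint8),cv2.RETR_CCOMP,cv2.CHAIN_APPROX_NONE)
    for cc,h in zip(cs,hh[0]):
        if h[3]>=0 and len(cc)>10:
            q=onplane(p,cc.reshape(-1,2),.05)[:,:2]*1000
            print("hole",len(cc),cv2.minEnclosingCircle(q.astype(np.float32)),cc.reshape(-1,2).mean(0))
    # tall
    for lo,hi in [(.125,.155),(.16,.175),(.06,.1)]:
        t=roi&(P[...,2]>lo)&(P[...,2]<hi)
        k,lab,st,c=cv2.connectedComponentsWithStats(t.astype(np.uint8))
        for j in range(1,k):
            if st[j,4]>8: q=P[lab==j];print(lo,st[j],"mean",q.mean(0).round(4),"min",q.min(0).round(3),"max",q.max(0).round(3))
    x,y,w,h=(180,100,180,190) if n=="scene" else (170,120,170,170)
    cv2.imwrite(f"pics/{n}0z.png",cv2.resize(im[y:y+h,x:x+w],None,fx=3,fy=3,interpolation=cv2.INTER_CUBIC))
E
```

```text
scene [ 192  148  125   89 4424] z 0.04935827353657951
rect ((488.0582580566406, -178.2667694091797), (193.62741088867188, 173.49331665039062), 86.35201263427734)
hole 56 ((444.766845703125, -210.0744171142578), 27.51654624938965) [254.89285714 207.08928571]
hole 32 ((539.5518188476562, -231.51617431640625), 14.394725799560547) [290.0625  183.84375]
hole 69 ((491.7325134277344, -124.18972778320312), 29.386857986450195) [234.27536232 175.85507246]
0.125 [249  54  14  19  88] mean [0.7777 0.0237 0.1389] min [ 0.76  -0.     0.126] max [0.79  0.056 0.153]
0.125 [155  59  76  42 896] mean [0.6147 0.0864 0.1399] min [0.551 0.068 0.125] max [0.734 0.15  0.155]
0.125 [398 113   8  11  48] mean [ 0.7525 -0.358   0.1402] min [ 0.748 -0.363  0.126] max [ 0.757 -0.352  0.154]
0.125 [361 116  32  24 344] mean [ 0.6856 -0.3313  0.1403] min [ 0.674 -0.347  0.125] max [ 0.734 -0.305  0.155]
0.125 [260 157  17  16 199] mean [ 0.4738 -0.2202  0.1399] min [ 0.467 -0.23   0.125] max [ 0.491 -0.203  0.154]
0.16 [154  52  73  34 452] mean [0.6115 0.0869 0.1674] min [0.554 0.07  0.16 ] max [0.722 0.15  0.1
[... 3716 characters left out ...]
2164  0.0764] min [ 0.423 -0.23   0.06 ] max [ 0.443 -0.209  0.088]
0.06 [168 212  17  19 205] mean [ 0.6314 -0.094   0.0802] min [ 0.62  -0.109  0.06 ] max [ 0.65  -0.088  0.1  ]
0.06 [239 253  16  18 215] mean [ 0.4803 -0.0047  0.0803] min [ 0.467 -0.013  0.06 ] max [0.495 0.    0.1  ]
0.06 [ 61 273   8  15  65] mean [0.7919 0.0729 0.089 ] min [0.785 0.064 0.075] max [0.8   0.079 0.1  ]
0.06 [187 297  14  46 250] mean [0.5532 0.1191 0.0805] min [0.55  0.087 0.061] max [0.556 0.15  0.1  ]
0.06 [281 302  13  14 137] mean [0.4036 0.0766 0.0679] min [0.393 0.064 0.06 ] max [0.414 0.085 0.072]
0.06 [ 70 321  12  12  50] mean [0.7439 0.1494 0.0765] min [0.733 0.147 0.061] max [0.751 0.15  0.092]
```

Request:
send_rows --pt "0 0 -6 -0.0286 -0.031 -0.003 -1" --pt "0 0 -6 -0.0252 -0.0338 -0.003 -1" --pt "0 0 -6 -0.0216 -0.0363 -0.003 -1" --pt "0 0 0 -0.0176 -0.0384 -0.003 -1" --pt "0 0 0 -0.0176 -0.0384 -0.003 -1" --pt "0 0 0 -0.0176 -0.0384 -0.003 -1" --pt "0 0 0 -0.0176 -0.0384 -0.003 -1" --pt "0 0 0 -0.0176 -0.0384 -0.003 -1" --pt "0 0 0 -0.0176 -0.0384 -0.003 -1" --pt "0 0 0 -0.0176 -0.0384 -0.003 -1" --force 60

```text
time: 1.1
ee_pos: [0.3936, 0.1594, 0.2652]
eef_rot: [0.042, 0.999, -0.003, -0.003]
ft_force: [0.8, -0.8, 1.0]
width: 0.0868
```

Request:
send_rows --pt "0 0 0 -0.0072 -0.0375 0 -1" --pt "0 0 0 -0.0072 -0.0375 0 -1" --pt "0 0 0 -0.0072 -0.0375 0 -1" --pt "0 0 0 -0.0072 -0.0375 0 -1" --pt "0 0 0 -0.0152 -0.0356 0 -1" --pt "0 0 0 -0.0152 -0.0356 0 -1" --pt "0 0 0 -0.0152 -0.0356 0 -1" --pt "0 0 0 -0.0152 -0.0356 0 -1" --pt "0 0 0 -0.0152 -0.0356 0 -1" --pt "0 0 0 -0.0152 -0.0356 0 -1"

```text
time: 2.1
ee_pos: [0.4817, -0.2304, 0.2661]
eef_rot: [0.042, 0.999, -0.002, -0.002]
ft_force: [0.8, 1.5, -0.5]
width: 0.0868
```

Run:
```python
from h import *
from scipy.spatial.transform import Rotation as R
s=read_state();print(s["time"],s["ee_pos"],R.from_quat(s["eef_rot"]).as_matrix().round(3),s["joint_positions"].round(2),s["width"])
for n in ["wrist","scene"]:
    p=camera_params(n);im,d=camera(n);cv2.imwrite(f"pics/{n}1.png",im);np.save(f"{n}1.npy",d)
    if n=="wrist": np.save("T1.npy",p["world_from_camera"]);print(p)
```

```text
2.1 [ 0.48165185 -0.23039918  0.26607543] [[-0.996  0.085 -0.005]
 [ 0.085  0.996 -0.003]
 [ 0.005 -0.003 -1.   ]] [-0.36  0.13  0.79  1.69 -0.09  1.36  1.93] 0.08678837805147212
{'camera_matrix': array([[299.7662253 ,   0.        , 251.85095547],
       [  0.        , 299.7662253 , 192.23959373],
       [  0.        ,   0.        ,   1.        ]]), 'dist': array([-0.03343005,  0.        ,  0.        ,  0.        ,  0.        ]), 'world_from_camera': array([[ 0.08438946,  0.95430289,  0.28667825,  0.40169598],
       [ 0.99643019, -0.08015672, -0.02649109, -0.22279896],
       [-0.00230133,  0.28789043, -0.95766059,  0.41116488],
       [ 0.        ,  0.        ,  0.        ,  1.        ]])}
```

View pics/wrist1.png

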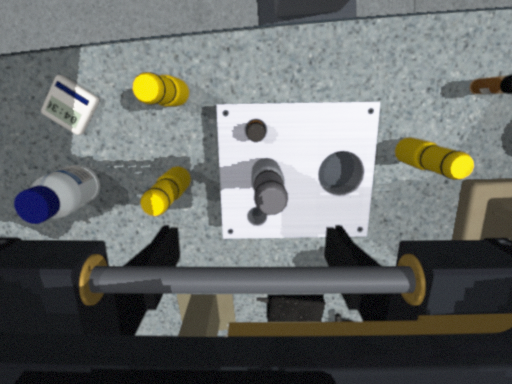

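View pics/scene1.png

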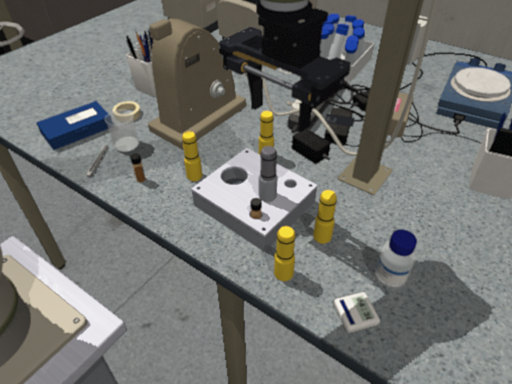

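Wrist view: socket at (341,173), probe top at (270,200), vial cap at (256,130), plate corners visible; fingers open along the slide direction. Refining with this view.

Run:
```python
from h import *
p=camera_params("wrist");p["world_from_camera"]=np.load("T1.npy");D=np.load("wrist1.npy");im=cv2.imread("pics/wrist1.png");P=cloud(p,D)
pl=(D>0)&(abs(P[...,2]-.05)<.006)
pl[225:]=False if False else pl[225:]
k,lab,st,c=cv2.connectedComponentsWithStats(pl.astype(np.uint8));i=1+np.argmax(st[1:,4]);m=lab==i
print(st[i],np.median(P[m][:,2]))
xy=onplane(p,np.argwhere(m)[:,::-1],.05)[:,:2]
print(cv2.minAreaRect((xy*1000).astype(np.float32)))
# socket rim by brightness: dark blob inside plate
g=cv2.cvtColor(im,cv2.COLOR_BGR2GRAY)
dk=(g<150).astype(np.uint8);sub=np.zeros_like(dk);sub[145:205,310:372]=dk[145:205,310:372]
cs,_=cv2.findContours(sub,cv2.RETR_EXTERNAL,cv2.CHAIN_APPROX_NONE);cc=max(cs,key=cv2.contourArea)
q=onplane(p,cc.reshape(-1,2),.05)[:,:2]*1000
print("socket gray",cv2.fitEllipse(q.astype(np.float32)),cv2.minEnclosingCircle(q.astype(np.float32)))
t=(D>0)&(P[...,2]>.162)&(P[...,2]<.175);t[:, :240]=0;t[:,300:]=0
q=P[t];print("top",t.sum(),q.mean(0),q.min(0),q.max(0), np.argwhere(t).mean(0))
from scipy.optimize import least_squares
def fit(q,r): return least_squares(lambda c:np.hypot(q[:,0]-c[0],q[:,1]-c[1])-r,q.mean(0)[:2],loss="soft_l1",f_scale=.002).x
for n in ["scene","side","wrist"]:
    pp=p if n=="wrist" else camera_params(n);PP=P if n=="wrist" else cloud(pp,np.load(n+"0.npy"))
    near=(np.hypot(PP[...,0]-.483,PP[...,1]+.213)<.03)
    for lo,hi,r in [(.115,.158,.015),(.06,.1,.018)]:
        a=PP[near&(PP[...,2]>lo)&(PP[...,2]<hi)]
        print(n,lo,len(a),fit(a,r) if len(a)>20 else None)
```

```text
[  216   102   164   137 16676] 0.049669812518663925
((491.18768310546875, -176.00241088867188), (190.79833984375, 170.5802001953125), 86.1182632446289)
socket gray ((494.4721374511719, -121.11857604980469), (54.801780700683594, 54.96955490112305), 79.66451263427734) ((494.729248046875, -121.0406265258789), 28.14214515686035)
top 823 [ 0.4822517  -0.21414016  0.16678334] [ 0.46941557 -0.22846223  0.16202327] [ 0.49669435 -0.19956471  0.16938721] [198.9927096  270.50789793]
scene 0.115 293 [ 0.48372884 -0.21398435]
scene 0.06 268 [ 0.48376755 -0.21385078]
side 0.115 225 [ 0.48429632 -0.21376818]
side 0.06 218 [ 0.48414626 -0.21382177]
wrist 0.115 336 [ 0.48429503 -0.21399849]
wrist 0.06 197 [ 0.48440286 -0.21397963]
```

Request:
send_rows --pt "-0.17 -0.3 0 -0.0009 0.0165 0 -1" --pt "0 0 0 0 0 0.01 -1" --pt "0 0 0 0 0 0.02 -1" --pt "0 0 0 0 0 0.02 -1" --pt "0 0 0 0 0 0.02 -1" --pt "0 0 0 0 0 0.02 -1" --pt "0 0 0 0 0 0.02 -1" --pt "0 0 0 0 0 0.013 -1" --pt "0 0 0 0 0 0.005 -1" --pt "0 0 0 0 0 0 -1"

```text
time: 3.2
ee_pos: [0.4796, -0.2158, 0.1273]
eef_rot: [0.044, 0.999, -0.001, -0.003]
ft_force: [0.5, -1.1, -0.4]
width: 0.0868
```

Run:
```python
from h import *
from scipy.spatial.transform import Rotation as R
s=read_state();print(s["time"],s["ee_pos"],R.from_quat(s["eef_rot"]).as_matrix().round(4),s["width"],s["ft_force"])
```

```text
3.2 [ 0.47960462 -0.21579077  0.12726085] [[-0.9961  0.0877 -0.0061]
 [ 0.0877  0.9961 -0.0013]
 [ 0.006  -0.0018 -1.    ]] 0.08675384225307657 [ 0.54894078 -1.09051689 -0.38857225]
```

Request:
send_rows --pt "-0.1 -0.35 0 -0.0042 0.002 -0.006 -1" --pt "0 0 0 0 0 0 -1" --pt "0 0 0 0 0 0 -1" --pt "0 0 0 0 0 0 -1" --pt "0 0 0 0 0 0 -1" --pt "0 0 0 0 0 0 -1" --pt "0 0 0 0 0 0 -1" --pt "0 0 0 0 0 0 -1" --pt "0 0 0 0 0 0 -1" --pt "0 0 0 0 0 0 -1"

```text
time: 4.2
ee_pos: [0.4861, -0.2145, 0.1367]
eef_rot: [0.044, 0.999, -0.0, 0.003]
ft_force: [0.4, -0.3, 0.1]
width: 0.0872
```

```bash
cat > st.py <<'E'
from h import *
from scipy.spatial.transform import Rotation as R
s=read_state();M=R.from_quat(s["eef_rot"]).as_matrix();print(s["time"],s["ee_pos"].round(4),M.round(4).tolist(),s["width"],s["ft_force"].round(1),s["joint_positions"].round(2))
E
python3 st.py
```

```text
4.2 [ 0.4861 -0.2145  0.1367] [[-0.9962, 0.0873, 0.0054], [0.0873, 0.9962, -0.0004], [-0.0054, 0.0001, -1.0]] 0.08722941419395579 [ 0.4 -0.3  0.1] [-0.33  0.25  0.76  1.87 -0.19  1.09  1.98]
```

Request:
send_rows --pt "0 0.15 0 0.001 0 0.001 -0.2" --pt "0 0 0 0 0 0 0" --pt "0 0 0 0 0 0 0.1" --pt "0 0 0 0 0 0 0.2" --pt "0 0 0 0 0 0 0.3" --pt "0 0 0 0 0 0 0.5" --pt "0 0 0 0 0 0 1" --pt "0 0 0 0 0 0 1" --pt "0 0 0 0 0 0 1" --pt "0 0 0 0 0 0 1" --force 60

```text
time: 5.2
ee_pos: [0.485, -0.2144, 0.1355]
eef_rot: [0.044, 0.999, 0.0, 0.001]
ft_force: [-0.6, 0.6, 0.1]
width: 0.0291
```

```bash
python3 st.py
python3 - <<'E'
from h import *
for n in ["scene"]:
    im,d=camera(n);np.save(f"{n}2.npy",d);cv2.imwrite(f"pics/{n}2.png",cv2.resize(im[90:290,160:360],None,fx=3,fy=3,interpolation=cv2.INTER_CUBIC))
E
```

```text
5.2 [ 0.485  -0.2144  0.1355] [[-0.9962, 0.0873, 0.0024], [0.0873, 0.9962, -0.0001], [-0.0024, 0.0001, -1.0]] 0.029111195311770286 [-0.6  0.6  0.1] [-0.33  0.25  0.76  1.88 -0.19  1.09  1.98]
```

View pics/scene2.png

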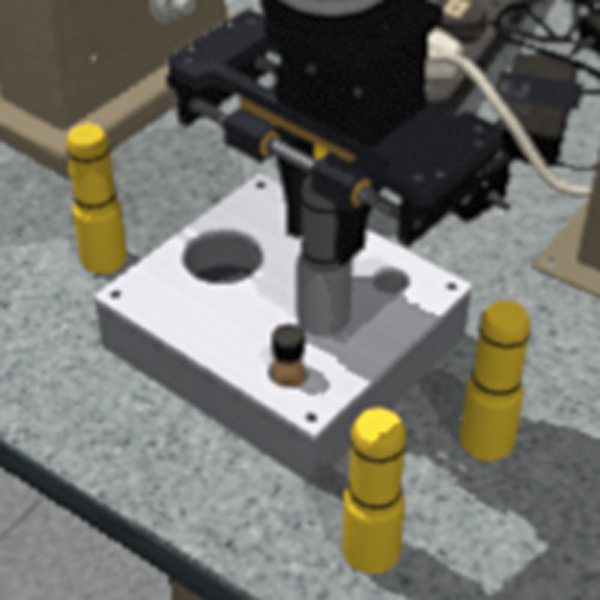

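Probe is held upright with 29 mm between the pads. Begin the slide gently and watch the height and force.

Request:
send_rows --pt "0 0.05 0 0 0.001 0.0005 1" --pt "0 0.05 0 0 0.002 0.0005 1" --pt "0 0 0 -0.0001 0.003 0.0005 1" --pt "0 0 0 -0.0001 0.003 0.0005 1" --pt "0 0 0 -0.0001 0.003 0.0005 1" --pt "0 0 0 -0.0001 0.003 0.0005 1" --pt "0 0 0 -0.0001 0.003 0.0005 1" --pt "0 0 0 -0.0001 0.003 0.0005 1" --pt "0 0 0 -0.0001 0.003 0.0005 1" --pt "0 0 0 0 0 0.0005 1"

```text
time: 6.25
ee_pos: [0.4893, -0.2002, 0.1356]
eef_rot: [0.047, 0.999, -0.007, 0.005]
ft_force: [-2.2, 0.3, 6.6]
width: 0.0287
```

```bash
python3 st.py
```

```text
6.25 [ 0.4893 -0.2002  0.1356] [[-0.9955, 0.0948, 0.0084], [0.0946, 0.9954, -0.0143], [-0.0097, -0.0134, -0.9999]] 0.028651092281374663 [-2.2  0.3  6.6] [-0.37  0.23  0.75  1.89 -0.17  1.07  1.93]
```

Request:
send_rows --pt "-0.25 0.18 0 0 0.003 0.0005 1" --pt "-0.25 0.18 0 0 0.003 0.0005 1" --pt "-0.25 0.12 0 0.0001 0.004 0.0005 1" --pt "-0.15 0.08 0 0.0001 0.004 0.0005 1" --pt "-0.1 0.05 0 0.0001 0.004 0.0005 1" --pt "-0.1 0.05 0 0.0001 0.004 0.0005 1" --pt "-0.1 0.05 0 0.0001 0.004 0.0005 1" --pt "-0.1 0.05 0 0.0001 0.004 0.0005 1" --pt "-0.1 0.05 0 0 0.003 0.0005 1" --pt "-0.05 0.05 0 0 0 0.0005 1"

```text
time: 7.25
ee_pos: [0.4948, -0.1741, 0.1355]
eef_rot: [0.05, 0.999, 0.001, 0.003]
ft_force: [-3.5, -0.8, 9.4]
width: 0.0285
```

```bash
python3 st.py
```

```text
7.25 [ 0.4948 -0.1741  0.1355] [[-0.9949, 0.1004, 0.0052], [0.1004, 0.9949, 0.0018], [-0.005, 0.0024, -1.0]] 0.02846989559879108 [-3.5 -0.8  9.4] [-0.4   0.23  0.74  1.89 -0.18  1.08  1.88]
```

Request:
send_rows --pt "-0.06 0.1 0.08 0.0008 0.004 0.0004 1" --pt "-0.06 0.1 0.08 0.0008 0.004 0.0004 1" --pt "-0.06 0.1 0.08 0.0008 0.004 0.0004 1" --pt "-0.06 0.1 0.08 0.0008 0.004 0.0004 1" --pt "-0.06 0.1 0.08 0.0008 0.004 0.0004 1" --pt "-0.06 0.08 0.08 0.0008 0.004 0.0004 1" --pt "-0.06 0.08 0.08 0.0008 0.004 0.0004 1" --pt "-0.06 0.05 0.08 0.0008 0.004 0.0004 1" --pt "-0.05 0.05 0.08 0.0006 0.003 0.0004 1" --pt "-0.05 0.05 0 0.0001 0 0.0003 1"

```text
time: 8.25
ee_pos: [0.4952, -0.1423, 0.1355]
eef_rot: [0.058, 0.998, 0.003, 0.001]
ft_force: [-2.2, -3.2, 5.9]
width: 0.0293
```

```bash
python3 st.py;python3 - <<'E'
from h import *
for n in ["scene"]:
    im,d=camera(n);np.save(f"{n}3.npy",d);cv2.imwrite(f"pics/{n}3.png",cv2.resize(im[90:290,160:360],None,fx=3,fy=3,interpolation=cv2.INTER_CUBIC))
E
```

```text
8.25 [ 0.4952 -0.1423  0.1355] [[-0.9932, 0.1168, 0.0018], [0.1168, 0.9931, 0.0052], [-0.0012, 0.0054, -1.0]] 0.02925444465187047 [-2.2 -3.2  5.9] [-0.45  0.21  0.72  1.91 -0.16  1.08  1.79]
```

View pics/scene3.png

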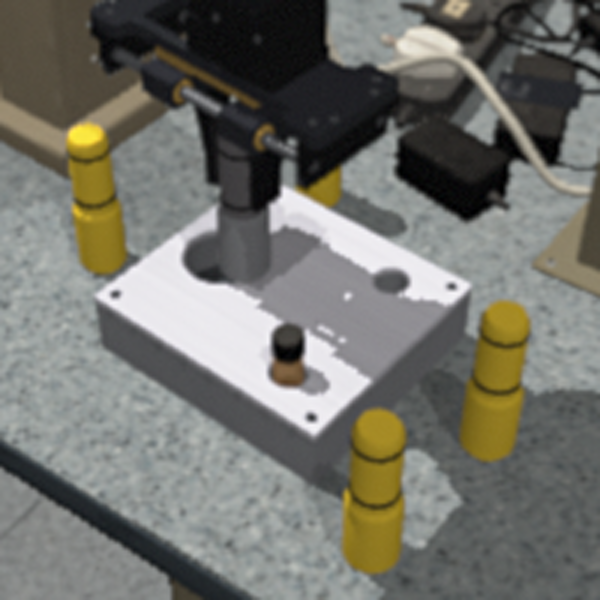

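Probe stands upright, half over the socket (crop (245,250)). Check where the shaft is relative to the TCP.

Run:
```python
from h import *
from scipy.optimize import least_squares
p=camera_params("scene");P=cloud(p,np.load("scene3.npy"))
near=np.hypot(P[...,0]-.494,P[...,1]+.142)<.03
for lo,hi in [(.06,.08),(.08,.1),(.06,.1)]:
    a=P[near&(P[...,2]>lo)&(P[...,2]<hi)]
    print(len(a),least_squares(lambda c:np.hypot(a[:,0]-c[0],a[:,1]-c[1])-.018,[.494,-.142],loss="soft_l1",f_scale=.002).x)
```

```text
124 [ 0.49348271 -0.14137203]
137 [ 0.49372324 -0.14160129]
261 [ 0.49361445 -0.14150276]
```

Request:
send_rows --pt "0.05 0.05 0 0.0005 0.004 0.0003 1" --pt "0.05 0.05 0 0.0005 0.004 0.0003 1" --pt "0.05 0.05 0 0.0005 0.004 0.0003 1" --pt "0.05 0.05 0 0.0005 0.004 0.0003 1" --pt "0.04 0.05 0 0.0005 0.004 0.0003 1" --pt "0 0.03 0 0.0003 0.002 0.0002 1" --pt "0 0 0 0 0.0005 0.0002 1" --pt "0 0 0 0 0 0.0002 1" --pt "0 0 0 0 0 0.0002 1" --pt "0 0 0 0 0 0.0002 1"

```text
time: 9.3
ee_pos: [0.4934, -0.1143, 0.1308]
eef_rot: [0.057, 0.998, 0.002, -0.004]
ft_force: [-0.1, -0.2, -2.1]
width: 0.0287
```

```bash
python3 st.py
```

```text
9.3 [ 0.4934 -0.1143  0.1308] [[-0.9934, 0.1143, -0.0085], [0.1143, 0.9934, 0.0048], [0.009, 0.0037, -1.0]] 0.02870082576088516 [-0.1 -0.2 -2.1] [-0.5   0.2   0.71  1.93 -0.15  1.08  1.73]
```

Request:
send_rows --pt "0.06 -0.15 0 -0.0012 -0.0023 0 1" --pt "0.06 -0.15 0 -0.0012 -0.0023 0 1" --pt "0 0 0 0 0 0 1" --pt "0 0 0 0 0 0 1" --pt "0 0 0 0 0 0 1" --pt "0 0 0 0 0 0 1" --pt "0 0 0 0 0 0 1" --pt "0 0 0 0 0 0 1" --pt "0 0 0 0 0 0 1" --pt "0 0 0 0 0 0 1"

```text
time: 10.3
ee_pos: [0.4954, -0.1201, 0.1309]
eef_rot: [0.058, 0.998, 0.001, -0.002]
ft_force: [-0.2, -0.9, -1.7]
width: 0.0293
```

```bash
python3 st.py;python3 - <<'E'
from h import *
from scipy.optimize import least_squares
for n in ["scene","side"]:
    im,d=camera(n);p=camera_params(n)
    cv2.imwrite(f"pics/{n}4.png",cv2.resize(im[90:290,160:360],None,fx=3,fy=3,interpolation=cv2.INTER_CUBIC))
    P=cloud(p,d);near=np.hypot(P[...,0]-.4935,P[...,1]+.12)<.03
    for lo,hi in [(.06,.1)]:
        a=P[near&(P[...,2]>lo)&(P[...,2]<hi)]
        print(n,len(a),least_squares(lambda c:np.hypot(a[:,0]-c[0],a[:,1]-c[1])-.018,[.494,-.12],loss="soft_l1",f_scale=.002).x)
E
```

```text
10.3 [ 0.4954 -0.1201  0.1309] [[-0.9933, 0.1153, -0.0029], [0.1152, 0.9933, 0.0017], [0.0031, 0.0014, -1.0]] 0.02927041567794829 [-0.2 -0.9 -1.7] [-0.49  0.2   0.71  1.92 -0.15  1.07  1.74]
scene 272 [ 0.49379447 -0.11936964]
side 247 [ 0.49438419 -0.11963425]
```

Request:
send_rows --pt "0.03 -0.05 0 0 -0.0005 0.003 1" --pt "0 0 0 0 0 0.004 1" --pt "0 0 0 0 0 0.004 1" --pt "0 0 0 0 0 0.004 1" --pt "0 0 0 0 0 0.004 1" --pt "0 0 0 0 0 0.003 1" --pt "0 0 0 0 0 0.001 1" --pt "0 0 0 0 0 0 1" --pt "0 0 0 0 0 0 1" --pt "0 0 0 0 0 0 1"

```text
time: 11.4
ee_pos: [0.4951, -0.1207, 0.1054]
eef_rot: [0.058, 0.998, 0.0, -0.001]
ft_force: [0.6, -0.6, -1.6]
width: 0.0289
```

```bash
python3 st.py
```

```text
11.4 [ 0.4951 -0.1207  0.1054] [[-0.9933, 0.1153, -0.0028], [0.1153, 0.9933, 0.0009], [0.0029, 0.0006, -1.0]] 0.028898628689841277 [ 0.6 -0.6 -1.6] [-0.47  0.24  0.7   1.95 -0.18  1.02  1.76]
```

About 5 mm to go to the floor.

Request:
send_rows --pt "0 -0.05 0 0 0 0.0015 1" --pt "0 -0.03 0 0 0 0.0015 1" --pt "0 0 0 0 0 0.001 1" --pt "0 0 0 0 0 0.0006 1" --pt "0 0 0 0 0 0.0005 1" --pt "0 0 0 0 0 0.0005 1" --pt "0 0 0 0 0 0.0005 1" --pt "0 0 0 0 0 0.0003 1" --pt "0 0 0 0 0 0 1" --pt "0 0 0 0 0 0 1"

```text
time: 12.4
ee_pos: [0.4955, -0.1208, 0.1005]
eef_rot: [0.058, 0.998, 0.001, -0.0]
ft_force: [-0.2, -0.3, -1.1]
width: 0.0293
```

```bash
python3 st.py
```

```text
12.4 [ 0.4955 -0.1208  0.1005] [[-0.9933, 0.1155, -0.0004], [0.1155, 0.9933, 0.002], [0.0006, 0.002, -1.0]] 0.029331544355936177 [-0.2 -0.3 -1.1] [-0.47  0.24  0.7   1.95 -0.19  1.01  1.77]
```

Request:
send_rows --pt "0.03 0 0 0 0 0.0004 1" --pt "0.03 0 0 0 0 0.0004 1" --pt "0 0 0 0 0 0.0004 1" --pt "0 0 0 0 0 0.0004 1" --pt "0 0 0 0 0 0.0004 1" --pt "0 0 0 0 0 0.0003 1" --pt "0 0 0 0 0 0.0003 1" --pt "0 0 0 0 0 0.0002 1" --pt "0 0 0 0 0 0 1" --pt "0 0 0 0 0 0 1"

```text
time: 13.4
ee_pos: [0.4957, -0.1209, 0.1005]
eef_rot: [0.058, 0.998, 0.001, -0.001]
ft_force: [-1.4, 0.4, 3.1]
width: 0.029
```

```bash
python3 st.py
```

```text
13.4 [ 0.4957 -0.1209  0.1005] [[-0.9933, 0.1158, -0.0011], [0.1158, 0.9933, 0.003], [0.0014, 0.0028, -1.0]] 0.02902479234038389 [-1.4  0.4  3.1] [-0.47  0.25  0.7   1.95 -0.19  1.01  1.77]
```

On the floor (height no longer falls, upward force 3 N). Release.

Request:
send_rows --pt "0 0 0 0 0 0 0.2" --pt "0 0 0 0 0 0 0" --pt "0 0 0 0 0 0 -0.2" --pt "0 0 0 0 0 0 -0.5" --pt "0 0 0 0 0 0 -0.8" --pt "0 0 0 0 0 0 -1" --pt "0 0 0 0 0 0 -1" --pt "0 0 0 0 0 0 -1" --pt "0 0 0 0 0 0 -1" --pt "0 0 0 0 0 0 -1"

```text
time: 14.4
ee_pos: [0.4964, -0.1209, 0.1003]
eef_rot: [0.058, 0.998, 0.001, 0.0]
ft_force: [-0.3, 0.6, 0.3]
width: 0.0861
```

```bash
python3 st.py;python3 - <<'E'
from h import *
im,d=camera("side")
cv2.imwrite("pics/side5.png",cv2.resize(im[120:320,150:350],None,fx=3,fy=3,interpolation=cv2.INTER_CUBIC))
E
```

```text
14.4 [ 0.4964 -0.1209  0.1003] [[-0.9933, 0.1156, 0.0005], [0.1156, 0.9933, 0.0022], [-0.0002, 0.0023, -1.0]] 0.08613634767122988 [-0.3  0.6  0.3] [-0.47  0.25  0.7   1.95 -0.19  1.01  1.77]
```

View pics/side5.png

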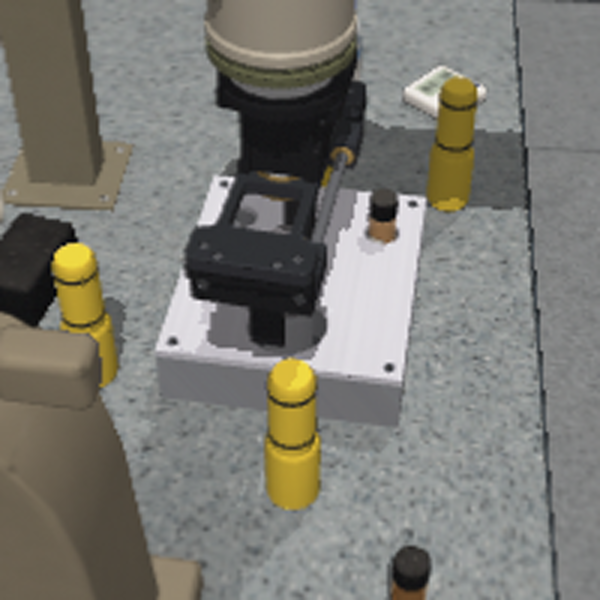

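Gripper is open around the probe over the socket (crop (265,300)), with nothing touching. Raise straight up.

Request:
send_rows --pt "0 0 0 0 0 -0.004 -1" --pt "0 0 0 0 0 -0.01 -1" --pt "0 0 0 0 0 -0.02 -1" --pt "0 0 0 0 0 -0.025 -1" --pt "0 0 0 0 0 -0.025 -1" --pt "0 0 0 0 0 -0.025 -1" --pt "0 0 0 0 0 -0.025 -1" --pt "0 0 0 0 0 -0.02 -1" --pt "0 0 0 0 0 -0.005 -1" --pt "0 0 0 0 0 0 -1"

```text
time: 15.45
ee_pos: [0.4956, -0.1228, 0.2715]
eef_rot: [0.059, 0.998, 0.001, 0.002]
ft_force: [-0.4, -0.9, -1.2]
width: 0.0873
```

```bash
python3 st.py;python3 - <<'E'
from h import *
from scipy.optimize import least_squares
for n in ["scene","side"]:
    im,d=camera(n);p=camera_params(n)
    x,y=(140,90) if n=="scene" else (150,120)
    cv2.imwrite(f"pics/{n}6.png",cv2.resize(im[y:y+200,x:x+200],None,fx=3,fy=3,interpolation=cv2.INTER_CUBIC))
    P=cloud(p,d);near=np.hypot(P[...,0]-.4945,P[...,1]+.121)<.03
    q=P[near&(P[...,2]<.16)&(d>0)];print("top z",np.percentile(q[:,2],[95,99,100]))
    for lo,hi,r in [(.08,.1,.015),(.1,.12,.015)]:
        a=P[near&(P[...,2]>lo)&(P[...,2]<hi)]
        if len(a)>10: print(n,lo,len(a),least_squares(lambda c:np.hypot(a[:,0]-c[0],a[:,1]-c[1])-r,[.494,-.12],loss="soft_l1",f_scale=.002).x)
E
```

```text
15.45 [ 0.4956 -0.1228  0.2715] [[-0.9929, 0.1186, 0.0035], [0.1186, 0.9929, 0.002], [-0.0033, 0.0024, -1.0]] 0.08725767373248791 [-0.4 -0.9 -1.2] [-0.54  0.04  0.72  1.75 -0.03  1.36  1.64]
top z [0.13231083 0.13342147 0.13471992]
scene 0.08 112 [ 0.4937325  -0.12000339]
scene 0.1 119 [ 0.49385481 -0.120292  ]
top z [0.13258479 0.1335883  0.13457512]
side 0.08 106 [ 0.49466963 -0.12003767]
side 0.1 105 [ 0.4943434  -0.12004594]
```

View pics/scene6.png

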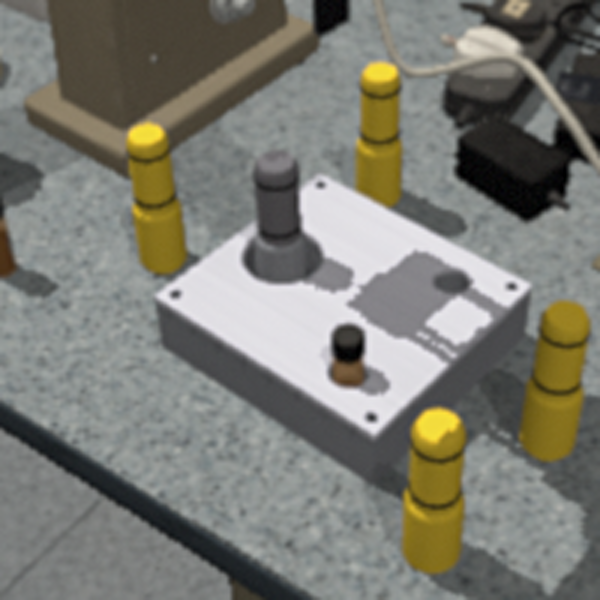

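View pics/side6.png

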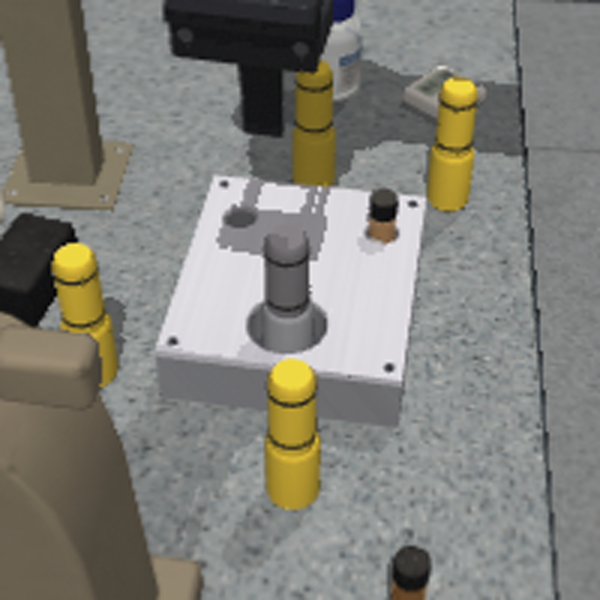

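Both views show the probe upright in the socket (scene crop (280,215), side crop (288,290)). Its top is at z about 0.133, as expected at the bottom, and the gripper is clear.

```bash
python3 -c "
from bench import *
print(close_job())"
```

```text
the job is handed in; nothing more can be done
None
```

The probe is standing upright at the bottom of the large socket, and I handed the job in at about 15.6 s of the 38 s allowed. I gripped it at 60 N with the jaws along the slide direction and slid it across the plate with a light downward press. Over the socket I centred it and lowered it to the floor, then opened the gripper and lifted clear.

**Final checks:**
- **Depth:** the probe's top is at z ≈ 0.133 m, which is what it should be at the bottom.
- **Position and uprightness:** its axis is at about (0.494, −0.120), roughly 1 mm from the measured socket centre. It reads the same at two heights in both the scene and side cameras, so it is upright.
- **Surroundings:** the vial and the yellow look-alikes look untouched in those views. The highest force I read between moves was about 9 N.

**Deviations:**
- **Tilt:** during the first part of the slide the tool leaned by just under 1°, which I corrected on the next move.
- **Overshoot:** the probe went about 7 mm past the socket centre, still inside its 10 mm of play. It dipped about 5 mm into the socket before I centred it.

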